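Stand the orange bench lamp in its sprung post holder

ROBOT

A 6-joint arm with a two-finger parallel gripper is mounted at the origin on a cart in front of the work surface, level with it; the furniture and walls round the work are solid. World frame = base frame: x ahead of the robot, y to its left, z up, the work surface at z = 0. Lengths are in m, angles in rad, forces in N, time in s.
With the tool pointing down it reaches from about 0.25 to 0.725 m from the base axis. Payload 4 kg.
Tool frame: the origin (TCP) lies at the very end of the fingers, on their centre line; the grasp point (between the pads) lies 19 mm behind it; z points along the fingers, y is the line along which they close (so a half turn about z gives the same grasp; the last joint's range is limited). The gripper opens to 85 mm and grips with 20 to 120 N. Pads are 22 mm wide; open, the fingers measure 114 mm over their backs; the gripper's body (76 mm by 85 mm) begins 54 mm behind the grasp point. The pads swing forward as they close: fully open they stand 13 mm farther back than shut.
Start: joints at [1.105, 0.241, 0.005, 1.335, 0, 1.571], TCP at [0.225, 0.447, 0.231] pointing down, gripper open.
Joint ranges: [-2.72, 2.72], [-1.05, 1.87], [-1.09, 1.28], [-1.99, 2.15], [-1.42, 1.44], [-3.14, 3.14]. Speed limits (rad/s): [2.79, 2.79, 3.14, 3.14, 3.14, 3.14].

INTERFACE

Orientations are given as a unit quaternion [x, y, z, w].
In Python, from workcell import bot, vision, workorder, boxes_of gives the robot as it stands.
- The arm moves only by the tool send_rows, never from a script. Its argument "motion" is text: rows parted by semicolons, each of 5 numbers parted by spaces: the closure, from -1 (fully open) to 1 (shut), so that 0 is half open, then the shift along the tool's x, y, z in cm, then the turn about the tool's z in rad. In form: claw x y z twist; .... A call has 1 to 5 rows; each row is the pose to reach, as a shift and turn from the pose commanded when the call began, along the tool's axes at that moment; what a row does not reach only later rows make up. A row lasts 1/10 s, in which the tool goes at most 50 mm and 8.59 degrees, less where a joint would pass 70% of its speed; a pose out of reach is approached as far as the arm can. A call with a gripper value outside its range is refused whole. The fingers move at their own pace and stop on an object; the grip force is fixed at half the most. Time passes only in rows, so rows that repeat a pose let the fingers close. It gives the time, the measured TCP pose, the force, the opening and the grip force at its end, in the units of the state.
- bot.get_obs(): the state, without advancing time (a new reading comes with each control period).
- vision.camera(name): name is "scene" or "top"; returns the picture (420x560x3 uint8, red, green, blue); there is no depth.
- vision.camera_model(name): a dict with "fov_y" (degrees; the focal length in pixels is half the picture's height over the tangent of half this angle, whatever the lens; pixels are square), "cx", "cy" (the principal point, pixels), "world_from_camera" (4x4, takes a point from camera to world coordinates). Camera axes: x right, y down, z forward; pixel columns grow to the right and rows downward; lengths in m; the calibration is good to about 2 mm. A picture is of the moment at which its call begins. camera_model takes no time and is no camera call.
- workorder.job_done(): hands the job in; it is judged then, once.
Trained networks look in the newest picture that a camera, given by its name, has taken for a name from the list of things; names that differ only in an ending like _2 or _b are one class to them, and where a whole thing is asked for, a point or a joint stands for the part that bears it (a point fixed in the world has none). Each returns a list of dicts, best first, with "conf" (0 to 1); they miss things now and then, are a little off and sometimes report something else, mostly with a low value. They report only what shows in the picture. A call takes as long as a camera call. They do not tell look-alikes from the thing itself.
- boxes_of(camera, target): "rect" ([centre column, centre row, width, height] in pixels, round what is visible of it).
The state is a dict: "clock": time; "joint_pos": joint angles; "joint_vel": joint speeds; "tau": joint torques, N m; "eef_pos": TCP position; "tool_rot": TCP orientation; "ft_force": force on the tool from outside, world axes, zero at the start; "ft_torque": the same for the moment, N m; "grip_width": finger opening in m; "grasp_force": force on a finger pad.
Only numpy, scipy, OpenCV 4.12 (cv2) and the standard library are available. Lean on these libraries where they do the work, as an engineer would, in place of code of your own. Each camera call takes 0.05 s, during which the arm holds its last target. There are 200 camera calls.

TASK

Take the lamp with the orange head out of the grey parking rack and stand it in the flared metal post holder: push its steel stem straight down past the side spring plunger until it is fully home and the plunger grips it, then let go. Leave the lamp with the green head standing in the rack.

Things in the scene. Friction and masses are not known exactly. Their poses are not given: they have to be found in the camera images.
- lamp_orange: Orange-headed lamp, 0.12 kg, upright and loose in one of two holes (24 mm wide, 37 deep, 110 apart) of a fixed grey block 56x170x45 mm on the left. Origin: underside of its foot, 8 mm above the desk while parked; z up the stem. Steel stem 20 mm thick from 0 to 84 mm, the lowest 20 mm tapering to 9 mm; head 30 mm thick from 84 to 124 mm (grip it at about 106 mm); white dome to 134 mm.
- lamp_green: The same lamp with a green head, in the other hole of the grey block; same origin and sizes. It stays there.
- holder_mouth (a point): Centre of the mouth of the fixed upright post holder (flared metal tube on a 90 mm plate, on the right), 83 mm above the desk; z up. Mouth 40 mm wide inside, narrowing over the top 13 mm to a 22 mm bore whose floor is 68 mm below the mouth: a lamp fully home has its foot 68 mm below this point. The plunger's barrel and black knob stick out 50 mm to the point's -x side, 43 mm below the mouth.
- plunger (a joint): Travel of the spring plunger, m: 0 = its nose stands 5.5 mm into the empty bore, 43 mm below the mouth; grows as the stem pushes it back, about 0.004 with the stem past it. Spring force about 4.5 N at 0 and 6 N there: the stem has to be pushed down past it with about 5 to 15 N and is then held by friction.
Not all that is in view belongs to the job. Several things look just like the part that bears holder_mouth: the one meant starts nearest to the robot's base.

How it is judged:
By the outcome, as a careful person would: the job done as asked, in the order asked, and still so for the second after the job is handed in, with the robot touching nothing.
It also fails if it takes over 48 s, if anything falls off the work surface, if the arm or the gripper's body presses on something with over 40 N, if the wrist force passes 120 N, or if a joint passes its speed limit or range.

## Working session

There is one attempt and no reset: what is moved stays moved. The work goes in short steps, Python scripts to look and compute and a tool call to move; the robot and the scene stay as the last step left them, time stands still between calls to the robot, and variables do not carry over. Pictures are saved under pics/ and viewed, at most 10 in all, crops included, and the job is handed in when it is done.

Besides the shell and the picture viewer there is one more tool, called after "Call:" as a command line: name --argument value ..., lists and objects as JSON in quotes. send_rows: Moves the arm, as the interface text tells. Its arguments: {"type":"object","properties":{"motion":{"type":"string"}},"required":["motion"]}

```bash
mkdir -p pics; cat > h.py <<'E'
import numpy as np, cv2
from workcell import bot, vision, workorder, boxes_of
def model(n):
    m=vision.camera_model(n); f=210/np.tan(np.radians(m["fov_y"])/2)
    return f,m["cx"],m["cy"],np.array(m["world_from_camera"])
def ray(n,u,v):
    f,cx,cy,T=model(n); d=T[:3,:3]@np.array([(u-cx)/f,(v-cy)/f,1]); return T[:3,3],d
def atz(n,u,v,z):
    o,d=ray(n,u,v); return o+d*(z-o[2])/d[2]
def proj(n,p):
    f,cx,cy,T=model(n); c=T[:3,:3].T@(np.array(p)-T[:3,3]); return f*c[0]/c[2]+cx,f*c[1]/c[2]+cy
E
python3 - <<'E'
from h import *
ims=[]
for n in("scene","top"):
    im=vision.camera(n); cv2.imwrite(f"pics/{n}0.png",im[...,::-1])
    f,cx,cy,T=model(n); print(n,f,cx,cy,T.round(4).tolist())
    for t,z in(("lamp_orange",.12),("lamp_green",.12),("holder_mouth",.06)):
        for b in boxes_of(n,t): print(t,round(b["conf"],2),np.round(b["rect"],1),atz(n,*b["rect"][:2],z).round(3))
o=bot.get_obs(); print({k:np.round(v,3).tolist() for k,v in o.items()})
E
```

```text
scene 461.0243756801534 281.7809424139876 213.99853494695688 [[0.5689, -0.4618, 0.6806, -0.4459], [-0.8223, -0.3357, 0.4595, -0.8839], [0.0163, -0.821, -0.5707, 0.8961], [0.0, 0.0, 0.0, 1.0]]
lamp_orange 0.62 [189.9 182.    7.2  29.4] [0.454 0.087 0.12 ]
lamp_green 0.67 [175.5 169.5   9.4  26.4] [0.485 0.184 0.12 ]
holder_mouth 0.91 [263.7 234.2  32.4  32.6] [ 0.433 -0.227  0.06 ]
holder_mouth 0.79 [420.9 306.9  45.9  47.3] [ 0.422 -0.72   0.06 ]
top 401.8938944500777 280.6379152391999 203.06541074384396 [[0.0164, -0.9983, 0.0554, 0.4373], [-0.9997, -0.0172, -0.0151, -0.2108], [0.016, -0.0551, -0.9984, 1.2944], [0.0, 0.0, 0.0, 1.0]]
lamp_orange 0.56 [161.2 210.2  15.4  10.6] [0.476 0.119 0.12 ]
lamp_green 0.7 [129.9 196.4  14.2  11.9] [0.514 0.211 0.12 ]
holder_mouth 0.9 [270.6 215.5  33.7  33. ] [ 0.467 -0.199  0.06 ]
holder_mouth 0.71 [429.2 218.8  33.3  38.7] [ 0.465 -0.689  0.06 ]
{'clock': 0.4, 'joint_pos': [1.105, 0.241, 0.005, 1.335, -0.0, 1.571], 'joint_vel': [0.001, -0.003, 0.003, -0.001, 0.0, 0.001], 'tau': [-0.0, -37.178, 25.233, 0.005, 0.0, -0.0], 'eef_pos': [0.225, 0.447, 0.231], 'tool_rot': [0.231, 0.973, -0.0, -0.0], 'ft_force': [0.063, -0.658, -0.218], 'ft_torque': [-0.019, -0.03, 0.016], 'grasp_force': 0.0, 'grip_width': 0.086}
```

View pics/scene0.png

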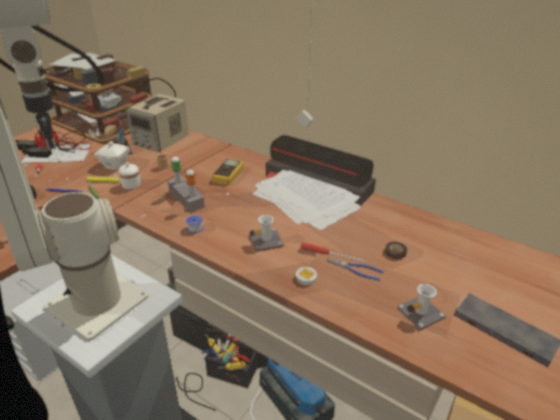

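View pics/top0.png

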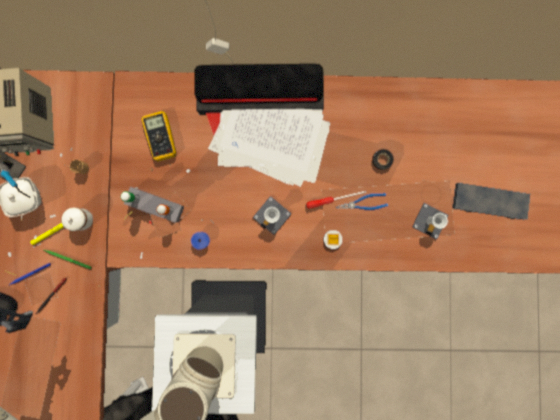

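The two holders are at scene (264,234) / top (271,215) and scene (421,307) / top (429,219). The first is nearest to the base, so it is the one meant. The lamps measure 100 mm apart instead of 110 mm, which suggests lens distortion. I'll test lens models and crop to confirm the holder.

```bash
cat > h.py <<'E'
import numpy as np, cv2
from workcell import bot, vision, workorder, boxes_of
LENS={"scene":"eq","top":"eq"}
def model(n):
    m=vision.camera_model(n); f=210/np.tan(np.radians(m["fov_y"])/2)
    return f,m["cx"],m["cy"],np.array(m["world_from_camera"])
inv={"pin":lambda r:r,"eq":np.tan,"stereo":lambda r:np.tan(2*np.arctan(r/2)),"solid":lambda r:np.tan(2*np.arcsin(r/2))}
fwd={"pin":lambda t:t,"eq":np.arctan,"stereo":lambda t:2*np.tan(np.arctan(t)/2),"solid":lambda t:2*np.sin(np.arctan(t)/2)}
def ray(n,u,v):
    f,cx,cy,T=model(n); x=np.array([(u-cx)/f,(v-cy)/f]); r=np.hypot(*x)+1e-12
    x=x*inv[LENS[n]](r)/r
    return T[:3,3],T[:3,:3]@np.array([*x,1])
def atz(n,u,v,z):
    o,d=ray(n,u,v); return o+d*(z-o[2])/d[2]
def proj(n,p):
    f,cx,cy,T=model(n); c=T[:3,:3].T@(np.array(p)-T[:3,3]); x=c[:2]/c[2]; t=np.hypot(*x)+1e-12
    return x*fwd[LENS[n]](t)/t*f+[cx,cy]
def tri(a,b):
    (o1,d1),(o2,d2)=ray("scene",*a),ray("top",*b); s=np.linalg.lstsq(np.c_[d1,-d2],o2-o1,rcond=None)[0]
    p,q=o1+s[0]*d1,o2+s[1]*d2; return (p+q)/2,np.linalg.norm(p-q)
E
python3 - <<'E'
from h import *
P=[("orange",(189.9,182),(161.2,210.2)),("green",(175.5,169.5),(129.9,196.4)),("hold",(263.7,234.2),(270.6,215.5)),("hold2",(420.9,306.9),(429.2,218.8))]
for l in inv:
    LENS["scene"]=LENS["top"]=l
    print(l,[(k,tri(a,b)[0].round(3).tolist(),round(tri(a,b)[1],4)) for k,a,b in P], proj("top",[.225,.447,.231]).round(),proj("scene",[.225,.447,.231]).round(),proj("top",[0,0,0]).round(),proj("scene",[0,0,0]).round())
s=cv2.imread("pics/scene0.png");t=cv2.imread("pics/top0.png")
R=lambda i,x,y:cv2.resize(i[y:y+75,x:x+100],(400,300),interpolation=cv2.INTER_CUBIC)
cv2.imwrite("pics/c0.png",np.vstack([np.hstack([R(s,145,140),R(s,215,195)]),np.hstack([R(t,100,170),R(t,220,180)])]))
E
```

```text
pin [('orange', [0.479, 0.122, 0.096], np.float64(0.0095)), ('green', [0.516, 0.22, 0.094], np.float64(0.0002)), ('hold', [0.468, -0.2, 0.026], np.float64(0.0014)), ('hold2', [0.467, -0.709, 0.015], np.float64(0.0048))] [ 19. 303.] [ 51. 147.] [205. 363.] [ 98. 302.]
eq [('orange', [0.48, 0.131, 0.095], np.float64(0.0134)), ('green', [0.519, 0.24, 0.09], np.float64(0.0078)), ('hold', [0.468, -0.199, 0.026], np.float64(0.0013)), ('hold2', [0.464, -0.73, 0.015], np.float64(0.0001))] [ 52. 291.] [ 69. 152.] [209. 354.] [108. 297.]
stereo [('orange', [0.48, 0.129, 0.095], np.float64(0.0123)), ('green', [0.518, 0.235, 0.091], np.float64(0.0057)), ('hold', [0.468, -0.199, 0.026], np.float64(0.0014)), ('hold2', [0.465, -0.724, 0.015], np.float64(0.0014))] [ 44. 293.] [ 65. 151.] [208. 356.] [106. 298.]
solid [('orange', [0.48, 0.132, 0.095], np.float64(0.0139)), ('green', [0.52, 0.243, 0.09], np.float64(0.009)), ('hold', [0.468, -0.199, 0.025], np.float64(0.0013)), ('hold2', [0.464, -0.733, 0.015], np.float64(0.0006))] [ 55. 289.] [ 71. 153.] [210. 353.] [110. 296.]
```

View pics/c0.png

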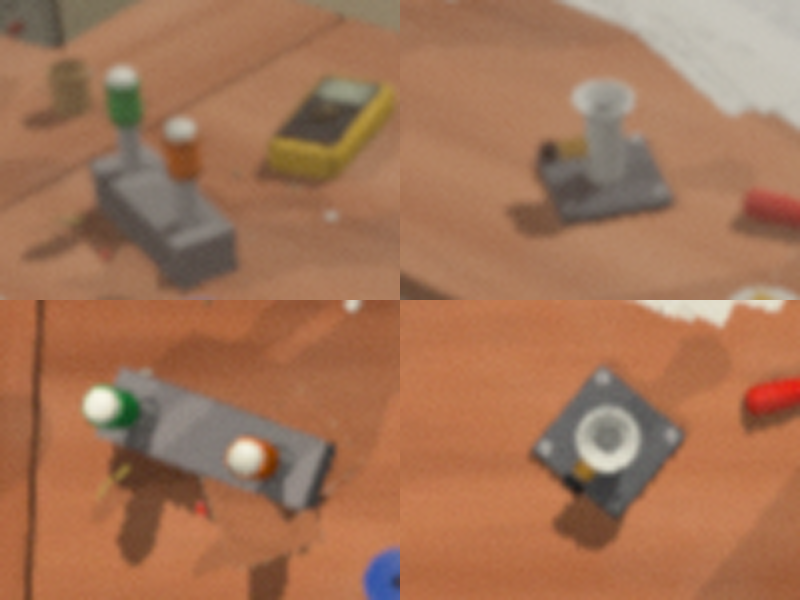

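Pinhole is right: the base plate in the top view falls on the projected origin. The offset came from the boxes. Read from the crop:

| Point | Top view | Scene view |
|---|---|---|
| Orange dome | (161,209) | (190,172) |
| Green dome | (125,196) | (175,159) |
| Holder mouth | (272,214) | (266,219) |

The holder has its knob towards the robot, so it matches.

```bash
sed -i 's/"eq","top":"eq"/"pin","top":"pin"/' h.py
python3 - <<'E'
from h import *
for k,s,t,z in(("o",(189.6,172.1),(160.9,208.9),.138),("g",(175.2,159.1),(124.7,196.1),.138),("m",(265.4,218.9),(271.6,214.1),.083)):
    print(k,atz("scene",*s,z).round(4),atz("top",*t,z).round(4),tri(s,t))
E
```

```text
o [0.4784 0.1097 0.138 ] [0.4788 0.1146 0.138 ] (array([0.47992441, 0.11376396, 0.13618367]), np.float64(0.003385732238000369))
g [0.5148 0.2128 0.138 ] [0.5137 0.2191 0.138 ] (array([0.51547445, 0.21745007, 0.13669655]), np.float64(0.005228999767647971))
m [ 0.473  -0.2037  0.083 ] [ 0.4707 -0.2024  0.083 ] (array([ 0.47142423, -0.20339914,  0.08375034]), np.float64(0.0023974448323009372))
```

The pinhole model gives sane heights. Orange is at about (0.479, 0.112) and the mouth at about (0.471, -0.203). I'll keep the yaw, since the fingers lying along the rack line still clear green by about 38 mm, and move above orange.

Call:
send_rows --motion "-1 -4 -2 0.3 0; -1 -8 -4 0.7 0; -1 -12 -6 1 0; -1 -16 -8 1.3 0; -1 -20 -10 1.6 0"

```text
clock: 0.9
eef_pos: [0.3592, 0.2662, 0.2154]
tool_rot: [0.231, 0.973, 0.0, 0.0]
ft_force: [0.5, 0.7, -0.1]
grip_width: 0.0852
grasp_force: 0.0
```

Call:
send_rows --motion "-1 -4 -2 0.3 0; -1 -8 -4 0.7 0; -1 -12 -6 1 0; -1 -16 -8 1.4 0; -1 -17.7 -8.5 1.4 0"

```text
clock: 1.4
eef_pos: [0.4798, 0.1089, 0.2008]
tool_rot: [0.233, 0.973, -0.001, 0.0]
ft_force: [0.0, 0.4, -0.3]
grip_width: 0.0855
grasp_force: 0.0
```

Call:
send_rows --motion "-1 0 0 0 0; -1 0 0 0 0; -1 0 0 0 0"

```text
clock: 1.7
eef_pos: [0.4776, 0.1129, 0.2013]
tool_rot: [0.23, 0.973, 0.0, -0.0]
ft_force: [-0.4, 0.1, -0.2]
grip_width: 0.0854
grasp_force: 0.0
```

```bash
python3 - <<'E'
from h import *
s=vision.camera("scene");t=vision.camera("top")
R=lambda i,x,y:cv2.resize(i[y:y+75,x:x+100],(400,300),interpolation=cv2.INTER_CUBIC)
cv2.imwrite("pics/c1.png",np.hstack([R(s,145,130),R(t,110,170)])[...,::-1])
o=bot.get_obs();print(o["eef_pos"],o["tool_rot"],proj("scene",o["eef_pos"]),proj("top",o["eef_pos"]))
E
```

```text
[0.47764385 0.11311798 0.20147154] [ 2.29843650e-01  9.73227564e-01  7.03655242e-05 -2.99077802e-05] [186.72780145 154.66327356] [154.83929127 208.37639006]
```

View pics/c1.png

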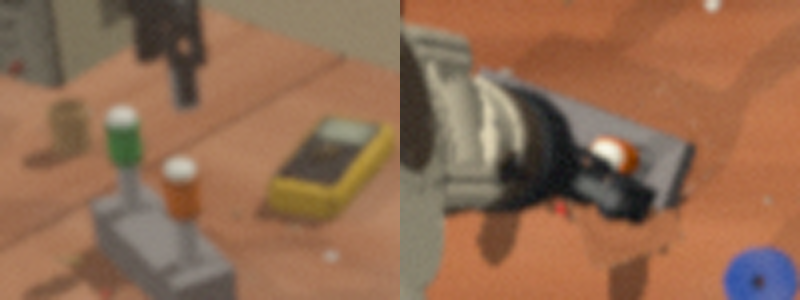

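In the crop the orange head sits between the fingers (top (162,209)) and green is well clear, so I'll descend and grip.

Call:
send_rows --motion "-1 0 0 3 0; -1 0 0 6 0; -1 0 0 9 0; -1 0 0 10.5 0; -1 0 0 10.5 0"

```text
clock: 2.3
eef_pos: [0.4757, 0.1125, 0.0941]
tool_rot: [0.23, 0.973, -0.001, -0.002]
ft_force: [-0.4, 0.3, -0.2]
grip_width: 0.0857
grasp_force: 0.0
```

Call:
send_rows --motion "0.6 0 0 0 0; 0.6 0 0 0 0; 0.6 0 0 0 0; 0.6 0 0 0 0; 0.6 0 0 0 0"

```text
clock: 2.8
eef_pos: [0.4793, 0.1125, 0.0975]
tool_rot: [0.231, 0.973, 0.001, 0.001]
ft_force: [-0.6, 0.2, 4.3]
grip_width: 0.0287
grasp_force: 58.8
```

Call:
send_rows --motion "0.6 0 0 0 0; 0.6 0 0 0 0; 0.6 0 0 0 0; 0.6 0 0 0 0; 0.6 0 0 0 0"

```text
clock: 3.3
eef_pos: [0.4794, 0.1125, 0.0975]
tool_rot: [0.231, 0.973, 0.001, 0.001]
ft_force: [0.4, 1.2, 6.0]
grip_width: 0.0289
grasp_force: 58.9
```

Call:
send_rows --motion "0.6 0 0 -2 0; 0.6 0 0 -4 0; 0.6 0 0 -7 0; 0.6 0 0 -10 0; 0.6 0 0 -13 0"

```text
clock: 3.8
eef_pos: [0.4777, 0.1118, 0.2269]
tool_rot: [0.231, 0.973, -0.0, -0.001]
ft_force: [1.1, 0.1, -1.6]
grip_width: 0.0287
grasp_force: 59.8
```

Call:
send_rows --motion "0.6 0 0 0 0; 0.6 0 0 0 0; 0.6 0 0 0 0"

```text
clock: 4.1
eef_pos: [0.4773, 0.1118, 0.2248]
tool_rot: [0.231, 0.973, -0.001, -0.001]
ft_force: [0.1, 0.4, -1.7]
grip_width: 0.0284
grasp_force: 59.8
```

Call:
send_rows --motion "0.6 -1 -2.1 0 0; 0.6 -2.7 -5.6 0 0; 0.6 -4.4 -9.2 0 0; 0.6 -6.1 -12.7 0 0; 0.6 -7.8 -16.3 0 0"

```text
clock: 4.6
eef_pos: [0.4735, -0.0698, 0.2245]
tool_rot: [0.231, 0.973, -0.0, -0.002]
ft_force: [0.2, 0.4, -1.1]
grip_width: 0.0287
grasp_force: 59.8
```

Call:
send_rows --motion "0.6 -1.7 -3.5 0 0; 0.6 -3.4 -7.1 0 0; 0.6 -5 -10.4 0 0; 0.6 -5.8 -12.1 0 0; 0.6 -5.8 -12.1 0 0"

```text
clock: 5.1
eef_pos: [0.471, -0.2048, 0.2242]
tool_rot: [0.233, 0.973, -0.0, -0.002]
ft_force: [-0.1, -0.5, -2.2]
grip_width: 0.0282
grasp_force: 59.8
```

Call:
send_rows --motion "0.6 0 0 0 0; 0.6 0 0 0 0; 0.6 0 0 0 0; 0.6 0 0 0 0"

```text
clock: 5.5
eef_pos: [0.4724, -0.2017, 0.2263]
tool_rot: [0.23, 0.973, 0.0, -0.0]
ft_force: [-0.0, -0.5, -0.5]
grip_width: 0.0287
grasp_force: 59.8
```

```bash
python3 - <<'E'
from h import *
s=vision.camera("scene");t=vision.camera("top")
R=lambda i,x,y:cv2.resize(i[y:y+75,x:x+100],(400,300),interpolation=cv2.INTER_CUBIC)
cv2.imwrite("pics/c2.png",np.hstack([R(s,215,175),R(t,220,180)])[...,::-1])
for n in("scene","top"):
  for tg in("lamp_orange","holder_mouth"): print(n,tg,[(round(b["conf"],2),np.round(b["rect"],1)) for b in boxes_of(n,tg)])
o=bot.get_obs();e=o["eef_pos"];print(e,o["tool_rot"],o["ft_force"])
for dz in(0,.047,-.087):print(dz,proj("scene",e+[0,0,dz]),proj("top",e+[0,0,dz]))
E
```

```text
scene lamp_orange [(0.6, array([266.9, 183.9,  13.5,  34.9]))]
scene holder_mouth [(0.74, array([263.8, 232.4,  33.6,  33.1])), (0.7, array([422.5, 306.2,  48.6,  45.9]))]
top lamp_orange []
top holder_mouth [(0.9, array([430.2, 220.7,  36.5,  30.2]))]
[ 0.47234541 -0.20252551  0.22642704] [ 2.30615958e-01  9.73044843e-01 -1.85716693e-05  1.14023025e-04] [-0.34248019 -0.28201039 -0.32605297]
0 [264.72735426 178.04937974] [271.29812869 211.99608434]
0.047 [264.64658225 163.54924047] [271.16559684 211.38720312]
-0.087 [264.86852125 203.39158562] [271.51503478 212.99259984]
```

View pics/c2.png

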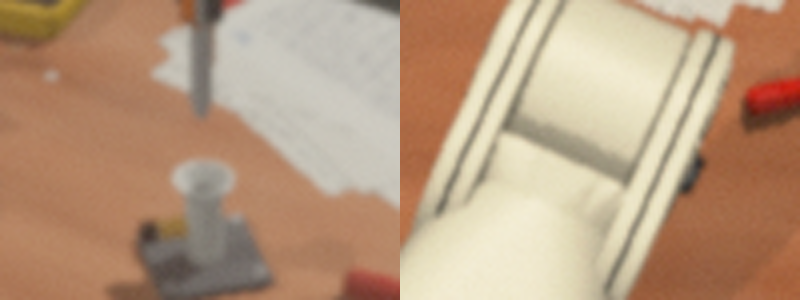

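The scene crop shows the stem foot at (265,204) on the tool axis and upright, with the mouth at (265,220) right below it. I'll descend into the funnel while watching the force.

Call:
send_rows --motion "0.6 0 0 2 0; 0.6 0 0 4 0; 0.6 0 0 5 0; 0.6 0 0 6 0; 0.6 0 0 6.5 0"

```text
clock: 6.3
eef_pos: [0.4721, -0.2027, 0.1607]
tool_rot: [0.231, 0.973, 0.0, -0.0]
ft_force: [0.5, 0.1, -1.4]
grip_width: 0.0287
grasp_force: 59.8
```

Call:
send_rows --motion "0.6 0 0 0.3 0; 0.6 0 0 0.6 0; 0.6 0 0 0.9 0; 0.6 0 0 1.2 0; 0.6 0 0 1.2 0"

```text
clock: 6.8
eef_pos: [0.4721, -0.2026, 0.149]
tool_rot: [0.231, 0.973, 0.0, -0.0]
ft_force: [0.2, 0.3, -0.4]
grip_width: 0.0284
grasp_force: 59.8
```

Call:
send_rows --motion "0.6 0 0 0.3 0; 0.6 0 0 0.6 0; 0.6 0 0 0.9 0; 0.6 0 0 1.1 0; 0.6 0 0 1.1 0"

```text
clock: 7.3
eef_pos: [0.4717, -0.2036, 0.138]
tool_rot: [0.231, 0.973, -0.001, -0.0]
ft_force: [-2.1, -4.9, -1.0]
grip_width: 0.0286
grasp_force: 59.7
```

Call:
send_rows --motion "0.6 0 0 0.2 0; 0.6 0 0 0.4 0; 0.6 0 0 0.6 0; 0.6 0 0 0.8 0; 0.6 0 0 0.8 0"

```text
clock: 7.8
eef_pos: [0.4717, -0.2038, 0.1303]
tool_rot: [0.231, 0.973, -0.001, -0.0]
ft_force: [-3.7, -5.0, 0.7]
grip_width: 0.0288
grasp_force: 59.8
```

The side force is about 6 N towards -x/-y, so I'll ease 1.5 mm along tool -y and push on past the plunger.

Call:
send_rows --motion "0.6 0 -0.1 0 0; 0.6 0 -0.15 0.2 0; 0.6 0 -0.15 0.4 0; 0.6 0 -0.15 0.6 0; 0.6 0 -0.15 0.8 0"

```text
clock: 8.3
eef_pos: [0.4719, -0.2044, 0.1227]
tool_rot: [0.231, 0.973, -0.0, 0.0]
ft_force: [-3.1, -3.2, 6.1]
grip_width: 0.0286
grasp_force: 60.1
```

Call:
send_rows --motion "0.6 0 0 0.2 0; 0.6 0 0 0.4 0; 0.6 0 0 0.6 0; 0.6 0 0 0.8 0; 0.6 0 0 1 0"

```text
clock: 8.8
eef_pos: [0.4718, -0.2044, 0.1132]
tool_rot: [0.231, 0.973, -0.0, 0.001]
ft_force: [-2.7, -3.3, 0.9]
grip_width: 0.0286
grasp_force: 60.3
```

Past the plunger. About 9 mm is left to the floor.

Call:
send_rows --motion "0.6 0 0 0.2 0; 0.6 0 0 0.4 0; 0.6 0 0 0.6 0; 0.6 0 0 0.7 0; 0.6 0 0 0.7 0"

```text
clock: 9.3
eef_pos: [0.4717, -0.2043, 0.1051]
tool_rot: [0.231, 0.973, -0.0, 0.0]
ft_force: [-1.7, -3.9, 0.3]
grip_width: 0.0289
grasp_force: 60.2
```

Call:
send_rows --motion "0.6 0 0 0.1 0; 0.6 0 0 0.2 0; 0.6 0 0 0.3 0; 0.6 0 0 0.3 0; 0.6 0 0 0.3 0"

```text
clock: 9.8
eef_pos: [0.4721, -0.2046, 0.1045]
tool_rot: [0.231, 0.973, -0.001, 0.001]
ft_force: [-6.1, -1.8, 15.9]
grip_width: 0.0284
grasp_force: 61.6
```

The force jumped at exactly the predicted home height (0.1045), so the foot is on the floor. One small extra press, then open.

Call:
send_rows --motion "0.6 0 0 0.1 0; 0.6 0 0 0.1 0; 0.6 0 0 0 0; 0.6 0 0 -0.2 0; 0.6 0 0 -0.2 0"

```text
clock: 10.3
eef_pos: [0.4718, -0.2044, 0.1046]
tool_rot: [0.231, 0.973, -0.0, 0.0]
ft_force: [-3.7, -3.8, 6.1]
grip_width: 0.0286
grasp_force: 60.0
```

Call:
send_rows --motion "-1 0 0 0 0; -1 0 0 0 0; -1 0 0 0 0; -1 0 0 0 0; -1 0 0 0 0"

```text
clock: 10.8
eef_pos: [0.4716, -0.2037, 0.104]
tool_rot: [0.231, 0.973, 0.0, -0.0]
ft_force: [-0.5, -0.4, 0.1]
grip_width: 0.0853
grasp_force: 0.0
```

Call:
send_rows --motion "-1 0 0 -2 0; -1 0 0 -4 0; -1 0 0 -7 0; -1 0 0 -10 0; -1 0 0 -13 0"

```text
clock: 11.3
eef_pos: [0.4715, -0.2038, 0.2354]
tool_rot: [0.231, 0.973, 0.0, -0.0]
ft_force: [1.1, -0.4, 0.4]
grip_width: 0.0853
grasp_force: 0.0
```

Call:
send_rows --motion "-1 5 5 0 0; -1 9 9 0 0; -1 9 9 0 0; -1 9 9 0 0; -1 9 9 0 0"

```text
clock: 11.8
eef_pos: [0.4318, -0.0828, 0.2346]
tool_rot: [0.23, 0.973, -0.0, 0.001]
ft_force: [0.5, 0.4, -0.5]
grip_width: 0.0854
grasp_force: 0.0
```

```bash
python3 - <<'E'
from h import *
s=vision.camera("scene");t=vision.camera("top")
R=lambda i,x,y:cv2.resize(i[y:y+75,x:x+100],(400,300),interpolation=cv2.INTER_CUBIC)
cv2.imwrite("pics/c3.png",np.vstack([np.hstack([R(s,215,175),R(t,220,180)]),np.hstack([R(s,145,140),R(t,100,170)])])[...,::-1])
for z in(.149,.083):print(proj("scene",[.4718,-.2045,z]),proj("top",[.4718,-.2045,z]))
E
```

```text
[265.28181184 200.99031361] [272.18233443 213.09335264]
[265.37163002 219.17409689] [272.29112741 213.75447413]
```

View pics/c3.png

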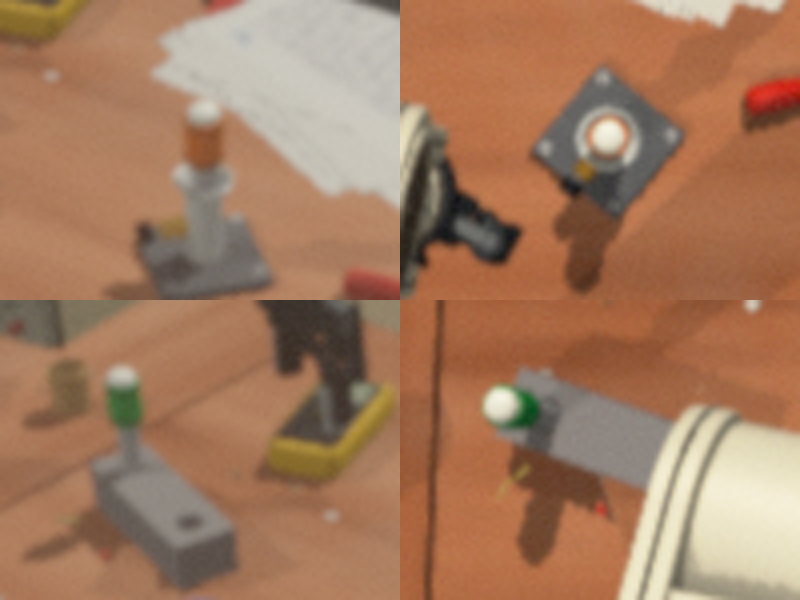

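The orange lamp stands upright in the holder: its dome top is at scene (266,200), against (265,201) predicted for fully home. Green is untouched in the rack and the gripper is clear.

```bash
python3 -c "
from workcell import workorder; print(workorder.job_done())"
```

```text
the job is handed in; nothing more can be done
None
```

The orange lamp is fully home in the near post holder and released, the green lamp still stands in the rack, and the job was handed in at about 12 s on the robot's clock; no verdict was shown.

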